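# Start the egg steamer

## Robot

A 6-joint arm with a two-finger parallel gripper is mounted at the origin on a cart in front of the work surface, level with it; the furniture and walls round the work are solid. World frame = base frame: x ahead of the robot, y to its left, z up, the work surface at z = 0. Lengths are in m, angles in degrees, forces in N, time in s.
With the tool pointing down it reaches from about 0.25 to 0.725 m from the base axis. Payload 9.7 kg.
Tool frame: the origin (TCP) lies at the very end of the fingers, on their centre line; the grasp point (between the pads) lies grasp_offset behind it (grasp_offset is the distance from the TCP to the grasp point, in m); z points along the fingers, y is the line along which they close (so a half turn about z gives the same grasp; the last joint's range is limited). The gripper opens to 85 mm and grips with 20 to 120 N. Pads are 22 mm wide; open, the fingers measure 114 mm over their backs; the gripper's body (76 mm by 85 mm) begins 54 mm behind the grasp point. The pads swing forward as they close: fully open they stand 13 mm farther back than shut.
Start: joints at [-67.151, 4.979, 10.078, 95.1, 0, 90], TCP at [0.214, -0.507, 0.231] pointing down, gripper open.
Joint ranges: [-179.16, 179.16], [-48.56, 103.87], [-65.8, 70.77], [-126.05, 130.52], [-82.76, 87.17], [-180, 180]. Speed limits (degrees/s): [127.2, 127.2, 147.25, 180, 180, 180].

## Interface

Orientations are given as [roll, pitch, yaw] about the fixed x, y, z axes, in that order (R = Rz(yaw) Ry(pitch) Rx(roll)).
In Python, from workcell import get_obs, camera, calibration, job_done, recognise, cut_out, mark_of, grasp_offset gives the robot as it stands.
- The arm moves only by the tool servo_tool, never from a script. Its argument "moves" is a list of rows, each a list of 3 entries, a list of its own where there are three numbers: the turn, a rotation vector about the tool's x, y, z in degrees, then the shift along the tool's x, y, z in m, then the opening in per cent of the stroke, from 0 (shut) to 100 (fully open). In form: [[[ax, ay, az], [x, y, z], claw], ...]. A call has 1 to 12 rows; each row shifts and turns the commanded pose from where the row before left it, along the tool's axes as they then stand; what a row does not reach is not made up. A row lasts 1/10 s, in which the tool goes at most 50 mm and 8.59 degrees, less where a joint would pass 70% of its speed; a pose out of reach is approached as far as the arm can. A call is refused whole if a number of a shift passes 0.05 or a number of a turn 8.59, either way. A call with a gripper value outside its range is refused whole. The fingers move at their own pace and stop on an object; "force" is the grip in N (left out, the last holds). Time passes only in rows, so rows that do not move let the fingers close. It gives the time, the measured TCP pose, the force, the opening and the grip force at its end, in the units of the state.
- get_obs(): the state, without advancing time (a new reading comes with each control period).
- camera(name): name is "side" or "top" or "wrist"; returns (picture, depth): 480x640x3 uint8, red, green, blue; 480x640 float32, m along the optical axis (not along the pixel's ray), 0 where there is no reading.
- calibration(name): a dict with "camera_matrix" (3x3 intrinsics, pixels), "R" (3x3) and "t" (3): a world point X has camera coordinates R X + t. Camera axes: x right, y down, z forward; pixel columns grow to the right and rows downward; lengths in m; the calibration is good to about 2 mm. A picture is of the moment at which its call begins: read the wrist's pose just before it. calibration takes no time and is no camera call; for the wrist camera it gives the pose at the moment of the call.
- job_done(): hands the job in; it is judged then, once.
Trained networks look in the newest picture that a camera, given by its name, has taken for a name from the list of things; names that differ only in an ending like _2 or _b are one class to them, and where a whole thing is asked for, a point or a joint stands for the part that bears it (a point fixed in the world has none). Each returns a list of dicts, best first, with "score" (0 to 1); they miss things now and then, are a little off and sometimes report something else, mostly with a low value. They report only what shows in the picture. A call takes as long as a camera call.
- recognise(name, camera): "xyz" ([x, y, z] in m, in the coordinates of the camera as it stood for that picture, good to about 4 mm: the middle of the surface that is visible of it).
- cut_out(name, camera): "mask" (480x640 bool, what is visible of it).
- mark_of(name, camera): "xyz" ([x, y, z] in m, in the coordinates of the camera as it stood for that picture, good to about 4 mm: a listed point, or the origin of a listed thing).
The state is a dict: "time": time; "q": joint angles; "qd": joint speeds; "joint_efforts": joint torques, N m; "ee_pos": TCP position; "tcp_rot": TCP orientation; "wrist_force": force on the tool from outside, world axes, zero at the start; "torque": the same for the moment, N m; "opening": finger opening in m; "grasp_force": force on a finger pad.
Only numpy, scipy, OpenCV 4.12 (cv2) and the standard library are available. Lean on these libraries where they do the work, as an engineer would, in place of code of your own. Each camera call takes 0.05 s, during which the arm holds its last target. There are 200 camera calls.

## Task

The eggs are in the steamer. Press its lid down until the catch holds it shut by itself, then switch on the red power rocker by pressing its raised front end (white dot), and then press the orange start key fully in and let it come up again. Use the fingertips only: pick nothing up, never press the white keep-warm key, do not shove the steamer about, and leave the other things where they stand.

Things in the scene. Friction and masses are not known exactly. Their poses are not given: they have to be found in the camera images.
- egg_steamer: Cream egg steamer, 2.2 kg, loose on rubber feet. Origin on the worktop under the centre of its round pot; x from front to back, y to the left, z up. Pot 212 mm across, rim 114 mm high, shut lid's top 142. In front a console (x -205 to -107, y -98 to 98), face sloping from 107 mm high at the pot to 95 at the front. Lid hinge axis: level, along y at x 119, z 114.
- lid (a joint): Angle of the cream lid, rad: 0 fully down, grows as its front rises; starts ajar at 0.42 to 0.75. A weak spring (1 to 2 N at the lip) pushes it open; let go unlatched, it rises to about 0.4. The catch drags over the last 20 mm (3 to 8 N in all at the lip); pressed right down to its hard stop at 0, the catch has snapped over and the lid stays at about 0.01.
- lid_press (a point): Where to press the lid: top of its grey front lip (56 mm wide, 42 deep), on the centre line, 24 mm behind the lip's front edge. It moves with the lid, 223 mm in front of the hinge axis and 13.5 mm above it in the lid's frame. With the lid shut it is at x -104, y 0, z 127.5 mm of the steamer.
- power_rocker (a joint): Angle of the red power rocker, rad: 0 off (front end, with white dot, raised), 0.32 on (back end raised). It snaps over by itself past the middle (0.16) and stays; it takes about 2 to 3 N on the front end.
- rocker_on_end (a point): Top of the front half of the rocker, 13 mm in front of its pivot, on the white dot. The rocker is 24 mm wide (y), 36 mm long (x), at the right of the console (steamer y -60 mm, pivot x -170). This point goes down about 4 mm when switched on; x about -180 mm of the steamer.
- start_key (a joint): Travel of the orange start key, m: 0 out, 0.004 fully in; it springs back. About 1.8 N to move it, 4.2 N fully in.
- start_key_top (a point): Centre of the top of the orange start key, 28 mm across, in the middle of the console (steamer x -172, y 0), standing 9.5 mm proud of the console face; it moves square to the sloping face, nearly straight down.
- warm_key (a joint): Travel of the white keep-warm key, m: 0 out, 0.004 in. To be left alone.
- warm_key_top (a point): Centre of the top of the small white keep-warm key, 20 mm across, at the left of the console (steamer x -172, y +58).
- release_pad (a point): Centre of the top of the grey lid-release pad (44 x 18 mm) on the console just in front of the lid lip (steamer x -138, y 0, z about 110 mm). It is the outer end of the catch: pressing it lets the lid spring open again. It dips by itself while the lid snaps shut. It moves down and forwards.
- bowl: Cream bowl, 190 mm across, 93 high; origin under its centre. Bystander.
- pepper_mill: Pepper mill, 44 mm across, 90 high; origin under its centre. Bystander.
- spice_jar: Spice jar with a white and blue cap, 47 mm across, 98 high; origin under its centre. Bystander.
- mug: White mug, 92 mm across, 127 over the handle, 95 high; origin under its centre. Bystander.
- honey_jar: Honey jar, 72 mm across, 102 high; origin under its centre. Bystander.
- dark_jar: Second spice jar, with a dark cap and label, 44 mm across, 96 high; origin under its centre. Bystander.

How it is judged (in metres and radians):
On the way, in this order (a step that is already met when the one before it is completed fails the run):
1. the lid is shut and the catch holds it, with no finger on it (value of joint lid below 0.03 rad and contact force between the fingers and lid below 0.3 N), for 0.2 s.
2. the power rocker is on (value of joint power_rocker above 0.26 rad), for 0.1 s.
3. the orange start key is pressed fully in (value of joint start_key above 0.003 m), for 0.05 s.
At the end, for the whole second after the job is handed in: Lid held shut by its catch (angle under 0.03 rad), rocker on (over 0.26 rad), start and keep-warm keys out (under 1 mm), steamer level and within 20 mm of its start, the other things within 20 mm of theirs (value of joint lid below 0.03 rad and value of joint power_rocker above 0.26 rad and value of joint each of start_key, warm_key below 0.001 m and distance of each of egg_steamer, bowl, pepper_mill, spice_jar, mug, honey_jar, dark_jar from where it was at the start of the episode below 0.02 m and angle between egg_steamer's own z axis and vertical below 0.03 rad); the robot touches nothing.
It fails at once if the power is switched on while the lid is not shut (value of joint power_rocker above 0.2 rad and value of joint lid above 0.05 rad).
It fails at once if the start key is pressed before the lid is shut and the power on (value of joint start_key above 0.002 m and (value of joint lid above 0.05 rad or value of joint power_rocker below 0.2 rad)).
It fails at once if the keep-warm key is pressed (value of joint warm_key above 0.002 m).
It fails at once if the steamer is shoved, tipped or lifted (distance of egg_steamer from where it was at the start of the episode above 0.02 m or angle between egg_steamer's own z axis and vertical above 0.05 rad).
It fails at once if another thing is moved or picked up (distance of any of bowl, pepper_mill, spice_jar, mug, honey_jar, dark_jar from where it was at the start of the episode above 0.02 m).
It also fails if it takes over 45 s, if anything falls off the work surface, if the arm or the gripper's body presses on something with over 40 N, if the wrist force passes 120 N, or if a joint passes its speed limit or range.

## Working session

There is one attempt and no reset: what is moved stays moved. The work goes in short steps, Python scripts to look and compute and a tool call to move; the robot and the scene stay as the last step left them, time stands still between calls to the robot, and variables do not carry over. Pictures are saved under pics/ and viewed, at most 10 in all, crops included, and the job is handed in when it is done.

Besides the shell and the picture viewer there is one more tool, called after "Request:" as name(argument=value, ...), one argument or row to a line, values as JSON. servo_tool: Moves the arm, as the interface text tells. Its arguments: {"type":"object","properties":{"moves":{"type":"array"},"force":{"type":"number"}},"required":["moves"]}

```bash
mkdir -p pics; cat > h.py <<'E'
import numpy as np, cv2
from workcell import *
def W(p,c):
    k=calibration(c); return np.array(k["R"]).T@(np.array(p)-np.array(k["t"]))
def save(n,f):
    im,d=camera(n); cv2.imwrite(f,cv2.cvtColor(im,cv2.COLOR_RGB2BGR)); return im,d
E
python3 - <<'E'
from h import *
o=get_obs(); print(o["time"],o["ee_pos"],o["tcp_rot"],o["opening"],grasp_offset)
ims=[]
for c in ["top","side"]:
    im,d=save(c,f"pics/{c}0.png"); ims.append(im)
    for n in ["egg_steamer","lid_press","rocker_on_end","start_key_top","warm_key_top","release_pad","bowl","pepper_mill","spice_jar","mug","honey_jar","dark_jar"]:
        r=mark_of(n,c)[:1]
        print(c,n,[(np.round(W(x["xyz"],c),3),round(x["score"],2)) for x in r])
E
```

```text
0.0 [ 0.213479   -0.50661681  0.23057412] [-1.79921490e+02  2.03006040e-03  2.28500051e+01] 0.08545841086593539 0.0187
top egg_steamer [(array([ 0.614, -0.098, -0.002]), 0.81)]
top lid_press [(array([ 0.578, -0.106,  0.271]), 0.81)]
top rocker_on_end [(array([ 0.461, -0.2  ,  0.111]), 0.52)]
top start_key_top [(array([ 0.45 , -0.144,  0.107]), 0.61)]
top warm_key_top [(array([ 0.433, -0.092,  0.107]), 0.39)]
top release_pad [(array([ 0.448, -0.448, -0.003]), 0.43)]
top bowl [(array([ 0.449, -0.446, -0.002]), 0.75)]
top pepper_mill [(array([0.522, 0.064, 0.   ]), 0.71)]
top spice_jar [(array([0.519, 0.068, 0.002]), 0.64)]
top mug [(array([0.376, 0.341, 0.002]), 0.59)]
top honey_jar [(array([ 0.715, -0.252, -0.003]), 0.74)]
top dark_jar [(array([ 0.516,  0.363, -0.002]), 0.56)]
side egg_steamer [(array([ 0.617, -0.097, -0.003]), 0.96)]
side lid_press [(array([ 0.577, -0.109,  0.27 ]), 0.57)]
side rocker_on_end [(array([0.517, 0.364, 0.001]), 0.58)]
side start_key_top [(array([ 0.447, -0.145,  0.109]), 0.6)]
side warm_key_top []
side release_pad [(array([ 0.482, -0.132,  0.107]), 0.4)]
side bowl [(array([ 0.443, -0.441, -0.002]), 0.73)]
side pepper_mill [(array([ 0.522,  0.071, -0.003]), 0.58)]
side spice_jar [(array([ 0.608, -0.291,  0.002]), 0.56)]
side mug [(array([0.377, 0.34 , 0.001]), 0.74)]
side honey_jar []
side dark_jar [(array([0.517, 0.364, 0.003]), 0.9)]
```

```bash
python3 - <<'E'
import cv2,numpy as np
a=cv2.imread("pics/top0.png");b=cv2.imread("pics/side0.png")
cv2.imwrite("pics/both.png",cv2.resize(np.hstack([a,b]),(800,300)))
E
```

```text
(no output)
```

View pics/top0.png

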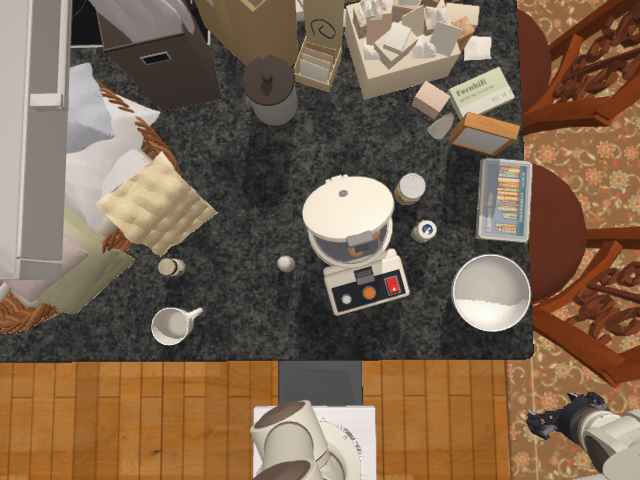

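View pics/side0.png

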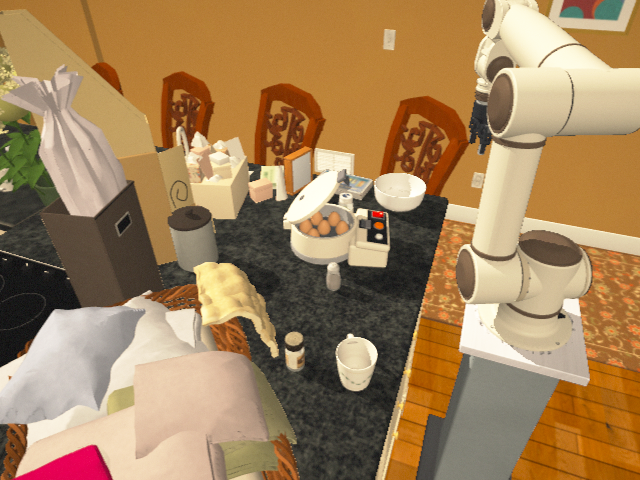

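The pictures show the steamer at about (350,240) in the top view. Its lid is ajar, with the grey lip at (358,240), the orange key at (369,293), the red rocker at (392,286) and the white key at (346,299). The network points agree with a steamer at (0.615, -0.098), yaw about 15.5°, lid about 0.72 rad. Moving above the lip with the fingers shut.

Request:
servo_tool(
  moves=[
    [[0,0,3.7],[0,0,-0.04],0],
    [[0,0,3.7],[0,0,-0.04],0],
    [[0,0,0],[0,0,-0.04],0],
  ],
  force=40,
)

```text
time: 1.6
ee_pos: [0.2134, -0.5064, 0.3527]
tcp_rot: [-180.0, 0.0, 15.3]
wrist_force: [0.5, -1.4, 0.4]
opening: 0.044
grasp_force: 0.0
```

Request:
servo_tool(
  moves=[
    [[0,0,0],[0.03,-0.02,0],0],
    [[0,0,0],[0.035,-0.024,0],0],
    [[0,0,0],[0.035,-0.024,0],0],
    [[0,0,0],[0.035,-0.024,0],0],
    [[0,0,0],[0.035,-0.024,0],0],
    [[0,0,0],[0.035,-0.024,0],0],
    [[0,0,0],[0.035,-0.024,0],0],
    [[0,0,0],[0.035,-0.024,0],0],
    [[0,0,0],[0.035,-0.024,0],0],
    [[0,0,0],[0.035,-0.024,0],0],
    [[0,0,0],[0.02,-0.02,0],0],
    [[0,0,0],[0,0,0],0],
  ],
)

```text
time: 2.8
ee_pos: [0.4987, -0.1602, 0.3507]
tcp_rot: [-179.9, 0.0, 15.7]
wrist_force: [-1.0, -0.4, 0.3]
opening: 0.0002
grasp_force: 0.0
```

```bash
python3 - <<'E'
from h import *
o=get_obs(); print(o["time"],o["ee_pos"],o["tcp_rot"],o["opening"],o["wrist_force"])
im,d=save("wrist","pics/w1.png")
for n in ["egg_steamer","lid_press","rocker_on_end","start_key_top","warm_key_top","release_pad"]:
    print(n,[(np.round(W(x["xyz"],"wrist"),3),round(x["score"],2)) for x in mark_of(n,"wrist")[:2]])
E
```

```text
2.8 [ 0.49867752 -0.16020128  0.3507171 ] [-1.79948003e+02  1.81151878e-02  1.56624482e+01] 0.0001646721038539547 [-1.01823352 -0.40167133  0.25554054]
egg_steamer [(array([ 0.486, -0.135,  0.111]), 0.16)]
lid_press [(array([ 0.576, -0.111,  0.272]), 0.76)]
rocker_on_end [(array([ 0.46 , -0.205,  0.113]), 0.9)]
start_key_top []
warm_key_top [(array([ 0.432, -0.09 ,  0.107]), 0.54)]
release_pad [(array([ 0.481, -0.14 ,  0.11 ]), 0.6)]
```

View pics/w1.png

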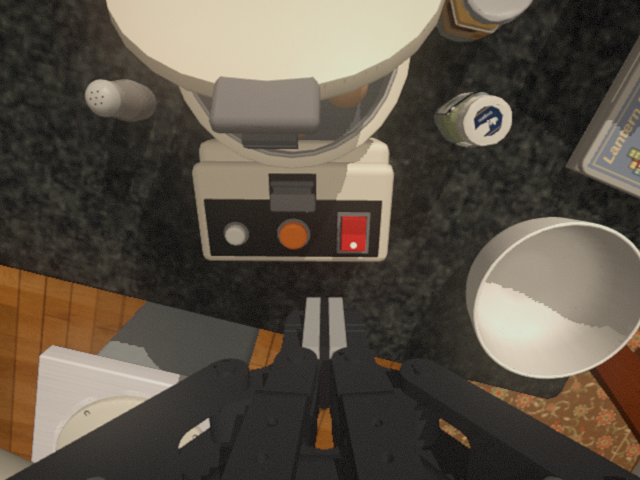

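The wrist view shows the lip at (267,103), the release pad at (292,192), and the white, orange and red controls at (235,233), (293,235) and (353,235). The console is square to the tool. Moving over the lip and down to it.

Request:
servo_tool(
  moves=[
    [[0,0,0],[0.03,-0.01,0],0],
    [[0,0,0],[0.035,-0.01,0],0],
    [[0,0,0],[0.03,-0.008,0],0],
    [[0,0,0],[0,0,0.03],0],
    [[0,0,0],[0,0,0.025],0],
    [[0,0,0],[0,0,0.01],0],
    [[0,0,0],[0,0,0.01],0],
    [[0,0,0],[0,0,0],0],
  ],
)

```text
time: 3.95
ee_pos: [0.5808, -0.111, 0.276]
tcp_rot: [-180.0, 0.0, 15.4]
wrist_force: [-0.8, 0.4, 0.1]
opening: -0.0002
grasp_force: 0.0
```

Request:
servo_tool(
  moves=[
    [[0,0,0],[-0.009,0,0.01],0],
    [[0,0,0],[-0.009,0,0.01],0],
    [[0,0,0],[-0.008,0,0.011],0],
    [[0,0,0],[-0.008,0,0.011],0],
    [[0,0,0],[-0.006,0,0.012],0],
    [[0,0,0],[-0.006,0,0.012],0],
    [[0,0,0],[-0.005,0,0.012],0],
    [[0,0,0],[-0.005,0,0.013],0],
    [[0,0,0],[-0.003,0,0.013],0],
    [[0,0,0],[-0.003,0,0.013],0],
    [[0,0,0],[0,0,0],0],
  ],
)

```text
time: 5.05
ee_pos: [0.5211, -0.1273, 0.1594]
tcp_rot: [-180.0, 0.0, 15.4]
wrist_force: [-0.2, -0.6, 1.1]
opening: -0.0002
grasp_force: 0.2
```

```bash
python3 - <<'E'
from h import *
im,d=save("side","pics/s1.png")
cv2.imwrite("pics/s1c.png",cv2.resize(cv2.imread("pics/s1.png")[130:300,250:450],None,fx=3.4,fy=3.4))
o=get_obs(); print(o["time"],o["ee_pos"],o["wrist_force"])
E
```

```text
5.1 [ 0.52149354 -0.12729639  0.16019985] [-0.28446571 -0.08658899 -0.0848597 ]
```

View pics/s1c.png

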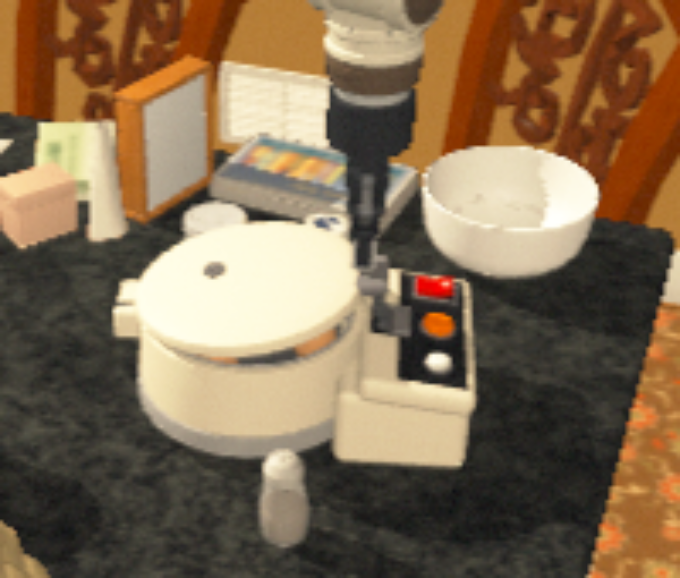

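The fingertip is on the lip at about (372,270) in the crop, with the lid nearly down. Continuing to the stop.

Request:
servo_tool(
  moves=[
    [[0,0,0],[-0.002,-0.001,0.01],0],
    [[0,0,0],[-0.002,-0.001,0.008],0],
    [[0,0,0],[-0.001,0,0.005],0],
    [[0,0,0],[0,0,0.005],0],
    [[0,0,0],[0,0,0.003],0],
    [[0,0,0],[0,0,0],0],
  ],
)

```text
time: 5.7
ee_pos: [0.5159, -0.1264, 0.1285]
tcp_rot: [-180.0, 0.0, 15.5]
wrist_force: [-2.0, -0.5, 4.1]
opening: -0.0001
grasp_force: 2.3
```

Request:
servo_tool(
  moves=[
    [[0,0,0],[0,0,0.002],0],
    [[0,0,0],[0,0,0],0],
  ],
)

```text
time: 5.9
ee_pos: [0.5161, -0.1264, 0.1281]
tcp_rot: [180.0, -0.1, 15.5]
wrist_force: [-6.1, 0.6, 14.7]
opening: -0.0002
grasp_force: 8.4
```

Request:
servo_tool(
  moves=[
    [[0,0,0],[0,0,0.002],0],
    [[0,0,0],[0,0,0],0],
  ],
)

```text
time: 6.1
ee_pos: [0.5162, -0.1265, 0.1278]
tcp_rot: [179.9, -0.1, 15.5]
wrist_force: [-11.6, 1.7, 27.1]
opening: -0.0003
grasp_force: 14.6
```

Hard stop reached. Lifting off and looking.

Request:
servo_tool(
  moves=[
    [[0,0,0],[0,0,-0.01],0],
    [[0,0,0],[0,0,-0.03],0],
    [[0,0,0],[-0.04,0.03,-0.03],0],
    [[0,0,0],[-0.04,0.03,0],0],
    [[0,0,0],[0,0,0],0],
    [[0,0,0],[0,0,0],0],
  ],
)

```text
time: 6.7
ee_pos: [0.4589, -0.2007, 0.1898]
tcp_rot: [-180.0, 0.0, 15.3]
wrist_force: [0.6, 0.2, -1.0]
opening: 0.0004
grasp_force: 0.0
```

```bash
python3 - <<'E'
from h import *
o=get_obs(); print(o["time"],o["ee_pos"],o["tcp_rot"],o["wrist_force"])
im,d=save("wrist","pics/w2.png")
for n in ["lid_press","rocker_on_end","start_key_top","warm_key_top","release_pad"]:
    print(n,[(np.round(W(x["xyz"],"wrist"),3),round(x["score"],2)) for x in mark_of(n,"wrist")[:1]])
camera("top")
for n in ["egg_steamer","lid_press","rocker_on_end","start_key_top"]:
    print(n,[(np.round(W(x["xyz"],"top"),3),round(x["score"],2)) for x in mark_of(n,"top")[:1]])
E
```

```text
6.7 [ 0.45887881 -0.2006589   0.18983353] [-1.79976756e+02  2.63016315e-03  1.53184670e+01] [ 0.5510947   0.24364864 -1.03341842]
lid_press [(array([ 0.514, -0.119,  0.128]), 0.87)]
rocker_on_end [(array([ 0.461, -0.199,  0.115]), 0.92)]
start_key_top [(array([ 0.452, -0.134,  0.113]), 0.74)]
warm_key_top [(array([ 0.431, -0.086,  0.106]), 0.59)]
release_pad [(array([ 0.485, -0.134,  0.11 ]), 0.61)]
egg_steamer [(array([ 0.614, -0.097,  0.   ]), 0.67)]
lid_press [(array([ 0.517, -0.124,  0.13 ]), 0.61)]
rocker_on_end [(array([ 0.517,  0.365, -0.002]), 0.6)]
start_key_top [(array([ 0.448, -0.143,  0.108]), 0.62)]
```

View pics/w2.png

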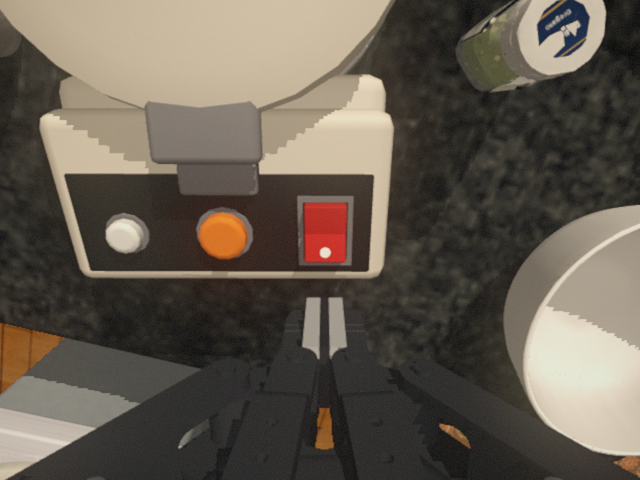

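The lid is held shut, with the lip at z≈0.129 and no finger on it. The rocker's white dot is at (325,252), in line with the fingertips at (325,310). Going down onto it.

Request:
servo_tool(
  moves=[
    [[0,0,0],[-0.006,0.002,0.03],0],
    [[0,0,0],[0,0,0.03],0],
    [[0,0,0],[0,0,0.009],0],
    [[0,0,0],[0,0,0.003],0],
    [[0,0,0],[0,0,0.002],0],
    [[0,0,0],[0,0,0],0],
  ],
)

```text
time: 7.85
ee_pos: [0.4547, -0.2037, 0.1172]
tcp_rot: [179.9, -0.1, 15.5]
wrist_force: [0.5, 0.0, 0.7]
opening: -0.0004
grasp_force: 0.0
```

Request:
servo_tool(
  moves=[
    [[0,0,0],[0,0,0.002],0],
    [[0,0,0],[0,0,0.001],0],
    [[0,0,0],[0,0,0],0],
  ],
)

```text
time: 8.15
ee_pos: [0.4542, -0.2035, 0.1132]
tcp_rot: [180.0, -0.0, 15.5]
wrist_force: [0.3, 0.4, -0.6]
opening: 0.0003
grasp_force: 0.0
```

Request:
servo_tool(
  moves=[
    [[0,0,0],[0,0,0.002],0],
    [[0,0,0],[0,0,0.001],0],
    [[0,0,0],[0,0,0],0],
  ],
)

```text
time: 8.45
ee_pos: [0.454, -0.2036, 0.11]
tcp_rot: [180.0, 0.0, 15.4]
wrist_force: [-1.0, -1.0, 1.7]
opening: -0.0
grasp_force: 0.9
```

Request:
servo_tool(
  moves=[
    [[0,0,0],[0,0,0.002],0],
    [[0,0,0],[0,0,0.001],0],
    [[0,0,0],[0,0,0],0],
  ],
)

```text
time: 8.75
ee_pos: [0.4543, -0.2035, 0.1074]
tcp_rot: [180.0, -0.0, 15.5]
wrist_force: [-1.2, 0.4, 5.2]
opening: -0.0001
grasp_force: 2.4
```

Request:
servo_tool(
  moves=[
    [[0,0,0],[0,0,0.002],0],
    [[0,0,0],[0,0,0],0],
  ],
)

```text
time: 8.95
ee_pos: [0.4544, -0.2036, 0.107]
tcp_rot: [179.9, -0.1, 15.5]
wrist_force: [-6.3, 2.1, 17.5]
opening: 0.0004
grasp_force: 8.9
```

Request:
servo_tool(
  moves=[
    [[0,0,0],[0,0,-0.02],0],
    [[0,0,0],[0,0,-0.04],0],
    [[0,0,0],[0,0,0],0],
    [[0,0,0],[0,0,0],0],
  ],
)

```text
time: 9.35
ee_pos: [0.4547, -0.2036, 0.1654]
tcp_rot: [180.0, -0.1, 15.5]
wrist_force: [-0.5, -0.2, -0.3]
opening: 0.0001
grasp_force: 0.0
```

```bash
python3 - <<'E'
from h import *
o=get_obs(); print(o["time"],o["ee_pos"],o["tcp_rot"],o["wrist_force"])
im,d=save("wrist","pics/w3.png")
for n in ["lid_press","rocker_on_end","start_key_top","warm_key_top","release_pad"]:
    print(n,[(np.round(W(x["xyz"],"wrist"),3),round(x["score"],2)) for x in mark_of(n,"wrist")[:1]])
m=cut_out("start_key_top","wrist")
E
```

```text
9.35 [ 0.45469214 -0.20361983  0.16542799] [ 1.79954030e+02 -7.38828792e-02  1.54559041e+01] [-0.51362004 -0.21467643 -0.31339407]
lid_press [(array([ 0.514, -0.119,  0.126]), 0.61)]
rocker_on_end [(array([ 0.457, -0.203,  0.109]), 0.74)]
start_key_top [(array([ 0.446, -0.138,  0.11 ]), 0.95)]
warm_key_top [(array([ 0.435, -0.089,  0.104]), 0.66)]
release_pad [(array([ 0.483, -0.134,  0.108]), 0.86)]
```

View pics/w3.png

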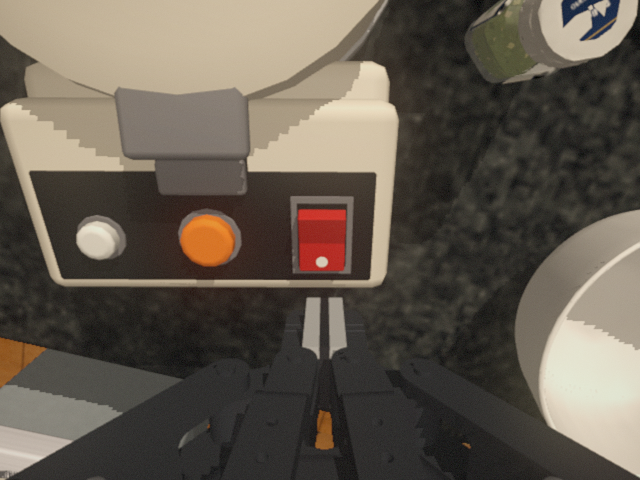

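The rocker is on: the front end with the dot at (322,262) is down, the back end is raised, and the lid is still shut. Next is the orange key at (208,240).

Request:
servo_tool(
  moves=[
    [[0,0,0],[0.005,-0.03,0],0],
    [[0,0,0],[0.005,-0.031,0],0],
    [[0,0,0],[0,0,0.03],0],
    [[0,0,0],[0,0,0.02],0],
    [[0,0,0],[0,0,0.005],0],
    [[0,0,0],[0,0,0],0],
  ],
)

```text
time: 10.3
ee_pos: [0.447, -0.1419, 0.1097]
tcp_rot: [-179.9, 0.1, 15.4]
wrist_force: [0.9, -0.1, 0.9]
opening: -0.0
grasp_force: 0.0
```

Request:
servo_tool(
  moves=[
    [[0,0,0],[0,0,0.002],0],
    [[0,0,0],[0,0,0.002],0],
    [[0,0,0],[0,0,0],0],
  ],
)

```text
time: 10.6
ee_pos: [0.4482, -0.1423, 0.1068]
tcp_rot: [180.0, -0.1, 15.4]
wrist_force: [0.5, 0.5, 3.4]
opening: 0.0001
grasp_force: 1.6
```

Request:
servo_tool(
  moves=[
    [[0,0,0],[0,0,0.002],0],
    [[0,0,0],[0,0,0.001],0],
    [[0,0,0],[0,0,0],0],
  ],
)

```text
time: 10.9
ee_pos: [0.4485, -0.1423, 0.1049]
tcp_rot: [179.9, -0.2, 15.4]
wrist_force: [-1.1, 3.0, 13.5]
opening: 0.0001
grasp_force: 6.8
```

Request:
servo_tool(
  moves=[
    [[0,0,0],[0,0,0.001],0],
    [[0,0,0],[0,0,0.001],0],
    [[0,0,0],[0,0,0],0],
  ],
)

```text
time: 11.2
ee_pos: [0.4486, -0.1423, 0.1046]
tcp_rot: [179.9, -0.2, 15.5]
wrist_force: [-5.9, 2.7, 26.3]
opening: -0.0001
grasp_force: 13.6
```

The key is hard in at 26 N (only 4.2 N is needed). Releasing and checking.

Request:
servo_tool(
  moves=[
    [[0,0,0],[0,0,-0.02],0],
    [[0,0,0],[0,0,-0.04],0],
    [[0,0,0],[-0.02,0.02,-0.05],0],
    [[0,0,0],[-0.02,0,-0.03],0],
    [[0,0,0],[0,0,0],0],
    [[0,0,0],[0,0,0],0],
  ],
)

```text
time: 11.8
ee_pos: [0.4163, -0.1692, 0.2348]
tcp_rot: [179.9, -0.1, 15.4]
wrist_force: [-0.3, 0.8, -0.8]
opening: -0.0003
grasp_force: 0.0
```

```bash
python3 - <<'E'
from h import *
o=get_obs(); print(o["time"],o["ee_pos"],o["wrist_force"])
save("wrist","pics/w4.png")
for n in ["lid_press","rocker_on_end","start_key_top","warm_key_top"]:
    print(n,[(np.round(W(x["xyz"],"wrist"),3),round(x["score"],2)) for x in mark_of(n,"wrist")[:1]])
camera("top")
for n in ["egg_steamer","bowl","spice_jar","honey_jar","pepper_mill"]:
    print(n,[(np.round(W(x["xyz"],"top"),3),round(x["score"],2)) for x in mark_of(n,"top")[:1]])
E
```

```text
11.8 [ 0.41626534 -0.16918171  0.23479562] [-0.26638062  0.7993126  -0.83396046]
lid_press [(array([ 0.515, -0.12 ,  0.128]), 0.93)]
rocker_on_end [(array([ 0.458, -0.203,  0.11 ]), 0.7)]
start_key_top [(array([ 0.446, -0.139,  0.109]), 0.56)]
warm_key_top [(array([ 0.432, -0.087,  0.107]), 0.77)]
egg_steamer [(array([ 0.614, -0.097, -0.001]), 0.57)]
bowl [(array([ 0.45 , -0.444, -0.003]), 0.7)]
spice_jar [(array([ 0.605, -0.292,  0.001]), 0.97)]
honey_jar [(array([ 0.712, -0.253, -0.004]), 0.76)]
pepper_mill [(array([ 0.522,  0.066, -0.001]), 0.53)]
```

View pics/w4.png

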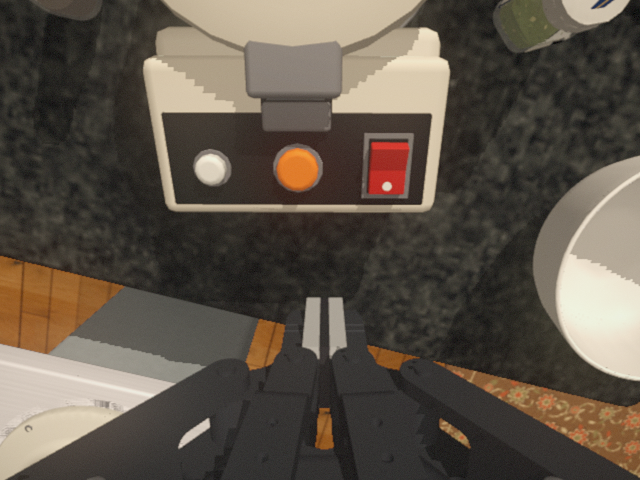

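The lid is shut (lip at (293,70)), the rocker is on (387,168) and the orange key is up again (298,168). The steamer has not moved, and the gripper is clear of everything.

```bash
python3 -c "
from workcell import *
print(job_done())"
```

```text
the job is handed in; nothing more can be done
None
```

I pressed the lid down until its catch held, switched the power rocker on, and pressed the start key fully in and let it come up; the final pictures agree, and I handed the job in at about 12 s, but no verdict came back.

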